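# Clear the jammed ball feeder with the push stick

### The arm

A 7-joint arm with a two-finger parallel gripper is mounted at the origin on a cart in front of the work surface, level with it; the furniture and walls round the work are solid. World frame = base frame: x ahead of the robot, y to its left, z up, the work surface at z = 0. Lengths are in m, angles in rad, forces in N, time in s.
With the tool pointing down it reaches from about 0.425 to 1.025 m from the base axis. Payload 9.4 kg.
Tool frame: the origin (TCP) lies at the very end of the fingers, on their centre line; the grasp point (between the pads) lies 19 mm behind it; z points along the fingers, y is the line along which they close (so a half turn about z gives the same grasp; the last joint's range is limited). The gripper opens to 85 mm and grips with 20 to 120 N. Pads are 22 mm wide; open, the fingers measure 114 mm over their backs; the gripper's body (76 mm by 85 mm) begins 54 mm behind the grasp point. The pads swing forward as they close: fully open they stand 13 mm farther back than shut.
Start: joints at [1.081, 0.599, -0.003, 1.599, 0.002, 0.943, -0.08], TCP at [0.291, -0.664, 0.231] pointing down, gripper open.
Joint ranges: [-2.57, 2.57], [-0.35, 1.97], [-1.29, 1.29], [0.11, 2.56], [-1.05, 4.19], [0.11, 1.86], [-2.63, 2.63]. Speed limits (rad/s): [2.22, 2.22, 3.01, 3.01, 3.14, 3.14, 3.14].

### API

Orientations are given as a unit quaternion [w, x, y, z].
In Python, from rig import arm, optics gives the robot as it stands. The module is installed in compiled form; this text tells all that it offers.
- The arm moves only by the shell command python3 -m handwheel 'ROWS' [OPENING]. ROWS is JSON, one flat list of numbers, 6 for each row, row after row: the shift along the tool's x, y, z in units of 50 mm (1.0 is 50 mm), then the turn, a rotation vector about the tool's x, y, z in units of 8 degrees (1.0 is 8 degrees). A call has 1 to 20 rows; each row shifts and turns the commanded pose from where the row before left it, along the tool's axes as they then stand; what a row does not reach is not made up. A row lasts 1/10 s, in which the tool goes at most 50 mm and 8.59 degrees, less where a joint would pass 70% of its speed; a pose out of reach is approached as far as the arm can. A call is refused whole if a number of a shift passes 1 or a number of a turn 1, either way. A call with a gripper value outside its range is refused whole. OPENING is the opening, from -1 (shut) to 1 (fully open), set as the call begins (- or left out, the last holds). The fingers move at their own pace and stop on an object; the grip force is fixed at half the most. Time passes only in rows, so rows that do not move let the fingers close. It gives the time, the measured TCP pose, the force, the opening and the grip force at its end, in the units of the state.
- arm.read_state(): the state, without advancing time (a new reading comes with each control period).
- optics.capture(name): name is "side" or "top" or "wrist"; returns (picture, depth): 400x640x3 uint8, red, green, blue; 400x640 float32, m along the optical axis (not along the pixel's ray), 0 where there is no reading.
- optics.camera_model(name): a dict with "fx", "fy", "cx", "cy" (pixels), "R" (3x3) and "t" (3): a world point X has camera coordinates R X + t; the wrist camera has in their place "T_tool_cam" (4x4, takes a point from camera to tool coordinates, whose origin is the TCP and whose axes are the flange's). Camera axes: x right, y down, z forward; pixel columns grow to the right and rows downward; lengths in m; the calibration is good to about 2 mm. A picture is of the moment at which its call begins: read the wrist's pose just before it. camera_model takes no time and is no camera call.
- arm.hand_in(): hands the job in; it is judged then, once.
The state is a dict: "time_s": time; "qpos": joint angles; "qd": joint speeds; "effort": joint torques, N m; "eef_pos": TCP position; "tcp_rot": TCP orientation; "contact_force": force on the tool from outside, world axes, zero at the start; "moment": the same for the moment, N m; "gripper_width": opening from 0.0 (shut) to 1.0 (fully open); "grasp_force": force on a finger pad.
Only numpy, scipy, OpenCV 4.12 (cv2) and the standard library are available. Lean on these libraries where they do the work, as an engineer would, in place of code of your own. Each camera call takes 0.05 s, during which the arm holds its last target. There are 200 camera calls.

### The job

The gravity feeder has jammed: two of the three beech balls are wedged side by side behind its mouth. Take the T-handled push stick from among the battery packs and reach through the mouth with its rubber tip to nudge one of the wedged balls back up the slope, so that all three balls roll out into the pick tray in front. Then lay the stick flat on the bench, and leave everything else on the bench where it stands.

Things in the scene. Friction and masses are not known exactly. Their poses are not given: they have to be found in the camera images.
- feeder: Gravity feeder, green sheet metal with aluminium floor, fixed to the bench, 380 mm long, 160 wide, 180 high. Origin on the bench (z=0) below the middle of the mouth's outer face; x points uphill, from the open tray into the covered store, y left of that, z up. One flat floor slopes 12 degrees along x over the whole length; its height above the bench is 0.052 + 0.2126 x (m).
- mouth (a point): Middle of the mouth's sill, on the floor, 52 mm above the bench; axes as the feeder's. The mouth is 90 mm wide (y +-45 mm), open up to 128 mm above the bench, with straight jambs from x = 0 to 28 mm; behind them 45 degree shoulders widen to the store, 132 mm wide inside and 182 mm deep. The head plate over the mouth rises to 180 mm above the bench; wire rods 25 mm apart roof the store.
- tray (a point): Middle of the open pick tray's floor, 95 mm in front of the mouth, 32 mm above the bench; axes as the feeder's. The tray reaches from the mouth to a front lip 188 mm in front of it, 150 mm wide inside; side walls up to 86 mm and lip up to 60 mm above the bench. It holds all three balls in any order.
- ball_a: Turned beech ball, 62 mm diameter, 60 to 130 g, origin at its centre (its axes turn as it rolls), one of three alike. Starts wedged behind the mouth on the feeder's +y side: centre near x = 0.058, y = 0.031, z = 0.096 in the feeder's frame, so that its nearest point is 27 mm inside the mouth. Smooth; rolls down the floor by itself once nothing holds it.
- ball_b: Same ball, wedged on the feeder's -y side: centre near x = 0.058, y = -0.031, z = 0.096 in the feeder's frame. While one of the two is held 20 to 35 mm back at its own side of the mouth (stick about 30 mm off the middle line), the others can roll out past the stick, and the held one follows when the stick is withdrawn. They can wedge again if it is withdrawn too early.
- ball_c: Same ball, lying uphill in the hollow between the other two: centre near x = 0.110, y = 0 in the feeder's frame.
- push_stick: Wooden T-handled push stick, loose, 90 to 160 g, 200 mm long, 24 mm high, lying flat. Origin under the middle of its length, on its underside; x points from handle to tip. Shaft 14 mm wide, x = -0.078 to the tip at +0.102; balance point near x = -0.03. At first two battery packs stand about 10 mm off either side of the shaft from x = -0.072 to +0.035: fingers have room only beside its last 65 mm.
- stick_tip (a point): Foremost point of the push stick's round black rubber tip, on its axis, 12 mm above its underside; axes as the stick's.
- stick_handle (a point): Middle of the push stick's cross bar (92 mm wide, 20 thick, 24 high, too wide for the feeder's mouth), 12 mm above its underside; axes as the stick's. Only a hold behind about the middle of the stick lets its tip reach the wedged balls, as the feeder's head plate keeps a gripper out.
- battery_1: 18 V battery pack, black with a red clip, 69x107x53 mm, loose, origin at the centre of its underside, y along its length. Stands beside the push stick.
- battery_3: 18 V battery pack, black with an orange clip, 69x107x53 mm, loose, origin at the centre of its underside, y along its length. Stands on the other side of the push stick.
- screw_box: Brown card box, 60x90x46 mm, loose, origin at the centre of its underside. Stands behind the push stick's cross bar.
- glue_bottle: White glue bottle with red nozzle, 47x64x179 mm, standing, loose, origin at the centre of its underside.
- tape_measure: Yellow tape measure, 34x78x66 mm, loose, origin at the centre of its underside.
- offcut_2: Pine offcut, 45x85x45 mm, loose, origin at the centre of its underside.
- chisel: Bench chisel with wooden handle, 33x240x33 mm, loose, origin at the middle of its length on the bench.
- try_square: Try square with brown stock and steel blade, 115x161x17 mm, loose, origin at its middle on the bench.
Mind the look-alikes: they are no part of the job. Leave any pink look-alike of the ball_c alone.

How it is judged:
On the way:
1. A ball behind the mouth has been nudged back uphill by the push stick, its tip at least 45 mm inside the mouth's outer face (x of stick_tip in the frame of feeder above 0.045 m and (contact force between push_stick and ball_a above 0.03 N or contact force between push_stick and ball_b above 0.03 N or contact force between push_stick and ball_c above 0.03 N)), for 0.1 s.
At the end, for the whole second after the job is handed in: All three balls lie still in the pick tray, their centres at least 20 mm outside the mouth and between the tray's walls and lip; the push stick lies flat and still on the bench; nothing is held (x of ball_a in the frame of feeder between -0.2 and -0.02 m and y of ball_a in the frame of feeder between -0.08 and 0.08 m and height (world z) of each of ball_a, ball_b, ball_c below 0.1 m and linear speed of each of ball_a, ball_b, ball_c below 0.05 m/s and x of ball_b in the frame of feeder between -0.2 and -0.02 m and y of ball_b in the frame of feeder between -0.08 and 0.08 m and x of ball_c in the frame of feeder between -0.2 and -0.02 m and y of ball_c in the frame of feeder between -0.08 and 0.08 m and height (world z) of push_stick below 0.008 m and angle between push_stick's own z axis and vertical below 0.1 rad and linear speed of push_stick below 0.02 m/s); the robot touches nothing.
It fails at once if A bystander (battery pack, screw box, glue bottle, tape measure, offcut, chisel or try square) has been shifted by more than 40 mm or tipped by more than 0.5 rad (distance of any of battery_1, battery_3, screw_box, glue_bottle, tape_measure, offcut_2, chisel, try_square from where it was at the start of the episode above 0.04 m or angle between any of battery_1, battery_3, screw_box, glue_bottle, tape_measure, offcut_2, chisel, try_square's own z axis and vertical above 0.5 rad).
It also fails if it takes over 72 s, if anything falls off the work surface, if the arm or the gripper's body presses on something with over 40 N, if the wrist force passes 120 N, or if a joint passes its speed limit or range.

## Working session

There is one attempt and no reset: what is moved stays moved. The work goes in short steps, Python scripts to look and compute and a shell command to move; the robot and the scene stay as the last step left them, time stands still between calls to the robot, and variables do not carry over. Pictures are saved under pics/ and viewed, at most 10 in all, crops included, and the job is handed in when it is done.

```bash
mkdir -p pics; cat > h.py <<'E'
import numpy as np, cv2, json
from rig import arm, optics
from scipy.spatial.transform import Rotation as R
def cloud(name):
    s=arm.read_state(); m=optics.camera_model(name); p,d=optics.capture(name)
    v,u=np.mgrid[:400,:640]; c=np.stack([(u-m['cx'])/m['fx']*d,(v-m['cy'])/m['fy']*d,d],-1)
    if 'R' in m: w=(c-np.array(m['t']))@np.array(m['R'])
    else:
        T=np.array(m['T_tool_cam']); q=s['tcp_rot']; c=c@T[:3,:3].T+T[:3,3]
        w=c@R.from_quat([q[1],q[2],q[3],q[0]]).as_matrix().T+s['eef_pos']
    w[d==0]=np.nan
    return p,d,w
def save(n,p): cv2.imwrite('pics/'+n+'.png',p[:,:,::-1])
E
python3 - <<'E'
from h import *
s=arm.read_state(); print({k:np.round(v,3).tolist() for k,v in s.items()})
for n in ('top','side'):
    p,d,w=cloud(n); save(n,p); np.save(n+'.npy',w)
    m=optics.camera_model(n); print(n,m['fx'],-np.array(m['R']).T@m['t'],np.round(np.array(m['R'])[2],2))
E
```

```text
{'time_s': 0.0, 'qpos': [1.081, 0.6, -0.003, 1.6, 0.002, 0.943, -0.08], 'qd': [-0.0, 0.0, -0.0, 0.001, 0.001, 0.0, -0.001], 'effort': [0.0, -77.645, 1.565, -25.802, 0.012, 0.009, -0.0], 'eef_pos': [0.291, -0.664, 0.23], 'tcp_rot': [-0.001, 0.979, 0.205, -0.0], 'contact_force': [0.301, 0.264, 0.579], 'moment': [-0.046, -0.043, -0.033], 'grasp_force': 0.0, 'gripper_width': 0.998}
top 427.2691662027416 [ 0.30166687 -0.05155375  1.66225999] [ 0.17  0.   -0.99]
side 396.0675373052749 [-0.00658278  1.27186454  0.90970334] [ 0.34 -0.8  -0.5 ]
```

View pics/top.png

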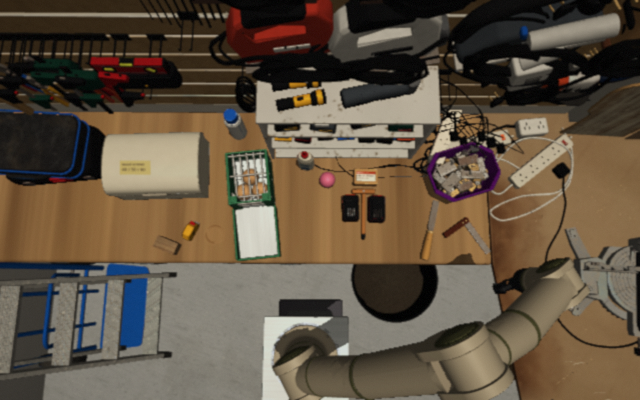

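View pics/side.png

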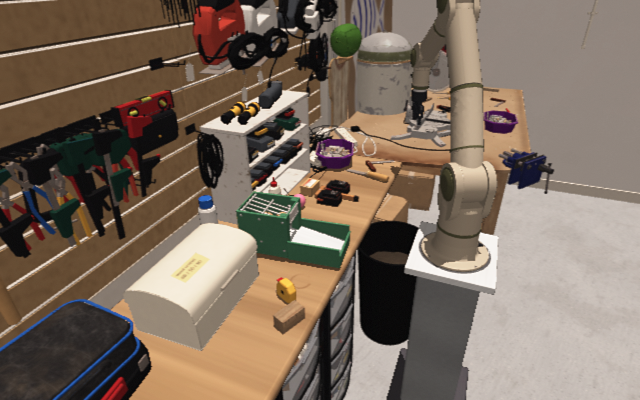

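The top view shows the feeder at (252,205), mouth toward the image bottom. The stick is at (363,212), tip down, between batteries at (350,208) and (376,208), and the handle is at (362,192). The pink look-alike is at (327,180) and the free bench is around (310,225). Next I measure positions.

```bash
python3 - <<'E'
from h import *
w=np.load('top.npy'); p=cv2.imread('pics/top.png')
def W(u,v): return np.round(w[v,u],3).tolist()
for n,u,v in [('tip',363,236),('shaft',363,220),('handle',362,191),('bat1',350,208),('bat2',376,208),('box',366,176),('pink',327,180),('glue',305,160),('bench edge',310,260),('bench',310,225),('tray',257,235),('trayFR',280,257),('trayFL',237,260),('headL',229,207),('headR',273,204),('ball1',246,188),('ball2',260,188),('ball3',252,177),('tape',190,230)]: print(n,W(u,v))
cv2.imwrite('pics/crop.png',np.vstack([cv2.resize(p[140:270,220:300],(480,780))[:,:].copy()[:0]]+[np.hstack([cv2.resize(p[140:270,215:295],None,fx=4.5,fy=4.5,interpolation=2),cv2.resize(p[140:270,325:405],None,fx=4.5,fy=4.5,interpolation=2)])]) if False else np.hstack([cv2.resize(p[140:270,215:295],None,fx=4.5,fy=4.5),cv2.resize(p[140:270,325:405],None,fx=4.5,fy=4.5)]))
# shaft fit
hsv=cv2.cvtColor(p,cv2.COLOR_BGR2HSV)
z=w[...,2]; X=w[...,0];Y=w[...,1]
# green wall of feeder
g=(hsv[...,0]>50)&(hsv[...,0]<90)&(hsv[...,1]>90)&(hsv[...,2]>30); g[:145]=0;g[270:]=0;g[:,:220]=0;g[:,290:]=0
for lo,hi in [(.07,.1),(.165,.195),(.05,.066)]:
    q=g&(z>lo)&(z<hi); P=np.stack([X[q],Y[q]],1).astype(np.float32); print(lo,len(P),cv2.minAreaRect(P), P.min(0),P.max(0))
# stick points
q=(z>.014)&(z<.032)&(X>.35)&(X<.7)&(Y<-.15)&(Y>-.4)
v,u=np.where(q)
for i in range(185,245):
    uu=u[v==i]
    if len(uu): print(i,uu.min(),uu.max(),np.round(np.nanmedian(w[i,uu],0),3),end=' | ')
E
```

```text
tip [0.453, -0.218, 0.022]
shaft [0.515, -0.219, 0.021]
handle [0.629, -0.217, 0.021]
bat1 [0.557, -0.167, 0.051]
bat2 [0.557, -0.266, 0.053]
box [0.684, -0.231, 0.045]
pink [0.666, -0.079, 0.053]
glue [0.723, 0.004, 0.133]
bench edge [0.361, -0.015, -0.001]
bench [0.497, -0.014, 0.003]
tray [0.454, 0.187, 0.034]
trayFR [0.372, 0.101, 0.001]
trayFL [0.36, 0.267, -0.0]
headL [0.567, 0.306, -0.0]
headR [0.564, 0.123, 0.092]
ball1 [0.619, 0.221, 0.118]
ball2 [0.618, 0.168, 0.126]
ball3 [0.657, 0.197, 0.135]
tape [0.468, 0.435, 0.066]
0.07 171 ((0.541262149810791, 0.194743812084198), (0.34622639417648315, 0.16183437407016754), 6.784263610839844) [0.36032513 0.09655658] [0.7223494  0.27234656]
0.165 408 ((0.6493393182754517, 0.20555514097213745), (0.1893852949142456, 0.1518159657716751), 6.051496505737305) [0.5479901  0.12111419] [0.74841166 0.2873868 ]
0.05 61 ((0.44801390171051025, 0.18227273225784302), (0.1659461408853531, 0.15608128905296326), 6.131604194641113) [0.35769454 0.09975301] [0.53880334 0.25623494]
185 360 376 [ 0.654 -0.253  0.017] | 188 354 357 [ 0.642 -0.192  0.02 ] | 18
[... 1147 characters left out ...]
0 348 374 [ 0.515 -0.221  0.024] | 221 345 384 [ 0.511 -0.215  0.021] | 222 362 382 [ 0.508 -0.266  0.019] | 223 362 365 [ 0.503 -0.221  0.022] | 224 362 365 [ 0.499 -0.221  0.024] | 225 362 365 [ 0.495 -0.22   0.026] | 226 362 365 [ 0.492 -0.221  0.022] | 227 362 365 [ 0.488 -0.221  0.023] | 228 362 365 [ 0.484 -0.221  0.025] | 229 362 365 [ 0.48  -0.221  0.022] | 230 362 365 [ 0.476 -0.221  0.023] | 231 362 365 [ 0.472 -0.221  0.022] | 232 362 365 [ 0.469 -0.223  0.022] | 233 362 365 [ 0.465 -0.221  0.022] | 234 362 365 [ 0.46  -0.22   0.027] | 235 362 365 [ 0.457 -0.221  0.024] | 236 362 365 [ 0.453 -0.221  0.021] | 237 362 365 [ 0.449 -0.22   0.024] | 238 362 364 [ 0.445 -0.218  0.025] |
```

View pics/crop.png

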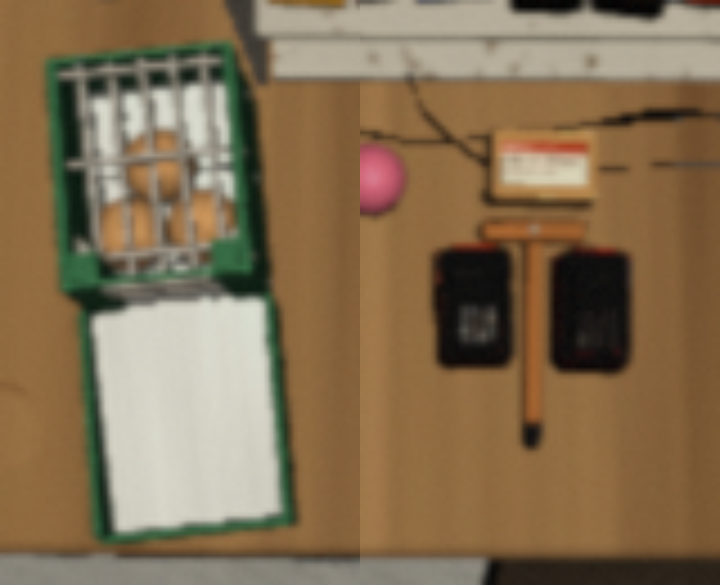

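There is only one T-stick. Its tip is at about (0.443, -0.221) and its axis runs along world -x. I'll grasp near the tip at x≈0.476, aligning the gripper above it first.

```bash
python3 -m handwheel '[0,0,0,0,0,0.98, 0,0,0,0,0,0.98, 0,0,0,0,0,0.98, 0.36,-0.88,0,0,0,0, 0.37,-0.88,0,0,0,0, 0.37,-0.88,0,0,0,0, 0.37,-0.88,0,0,0,0, 0.37,-0.88,0,0,0,0, 0.37,-0.88,0,0,0,0, 0.37,-0.88,0,0,0,0, 0.37,-0.88,0,0,0,0, 0.37,-0.88,0,0,0,0, 0.37,-0.88,0,0,0,0, 0,0,0,0,0,0, 0,0,0,0,0,0]' 1
python3 - <<'E'
from h import *
p,d,w=cloud('wrist'); save('wr1',p)
s=arm.read_state();print(s['eef_pos'],s['tcp_rot'],s['qpos'])
z=w[...,2];X=w[...,0];Y=w[...,1]
for x in np.arange(.45,.51,.01):
    q=(z>.015)&(z<.032)&(abs(X-x)<.004)&(abs(Y+.22)<.03); print(round(x,3),q.sum(),np.round([Y[q].min(),Y[q].max(),Y[q].mean(),z[q].mean()],4) if q.any() else '')
q=(z>.012)&(z<.032)&(abs(Y+.22)<.012);print(X[q].min())
E
```

```text
time_s: 1.6
eef_pos: [0.4747, -0.2225, 0.2311]
tcp_rot: [-0.0, 1.0, 0.003, -0.0]
contact_force: [0.5, -0.6, 0.0]
gripper_width: 1.003
grasp_force: 0.0
[ 0.47409934 -0.22387991  0.23113882] [ 1.47124629e-04  9.99998935e-01  1.42708830e-03 -2.68219598e-04] [ 0.27176476  0.36073742  0.08129815  2.06017252 -0.04265827  0.7226289
 -1.18807435]
0.45 66 [-0.2237 -0.2102 -0.2173  0.0227]
0.46 85 [-0.2248 -0.2101 -0.2174  0.023 ]
0.47 69 [-0.2235 -0.2114 -0.2176  0.0226]
0.48 68 [-0.2235 -0.2115 -0.2174  0.0225]
0.49 79 [-0.2246 -0.2115 -0.218   0.0223]
0.5 83 [-0.2245 -0.2115 -0.2179  0.0222]
0.44272853692224834
```

```bash
python3 -m handwheel '[0,-0.12,0.7,0,0,0, 0,0,0.8,0,0,0, 0,0,0.8,0,0,0, 0,0,0.8,0,0,0, 0,0,0.7,0,0,0, 0,0,0.4,0,0,0, 0,0,0.3,0,0,0, 0,0,0,0,0,0, 0,0,0,0,0,0]' 1 && python3 -m handwheel '[0,0,0,0,0,0, 0,0,0,0,0,0, 0,0,0,0,0,0, 0,0,0,0,0,0, 0,0,0,0,0,0, 0,0,0,0,0,0, 0,0,0,0,0,0, 0,0,0,0,0,0]' -1
```

```text
time_s: 2.55
eef_pos: [0.4737, -0.219, 0.0063]
tcp_rot: [0.0, 1.0, 0.0, -0.0]
contact_force: [0.0, 0.6, 0.8]
gripper_width: 1.002
grasp_force: 0.0
time_s: 3.35
eef_pos: [0.4746, -0.2178, 0.0068]
tcp_rot: [0.0, 1.0, 0.001, 0.0]
contact_force: [-1.3, -0.8, 6.7]
gripper_width: 0.145
grasp_force: 58.8
```

```bash
python3 -m handwheel '[0,0,-0.1,0,0,0, 0,0,-0.2,0,0,0, 0,0,-0.3,0,0,0, 0,0,-0.4,0,0,0, 0,0,-0.6,0,0,0, 0,0,-0.8,0,0,0, 0,0,-0.8,0,0,0, 0,0,-0.8,0,0,0, 0,0,-0.8,0,0,0, 0,0,-0.6,0,0,0, 0,0,-0.4,0,0,0, 0,0,0,0,0,0]'
python3 - <<'E'
from h import *
p,d,w=cloud('side')
q=(w[...,0]>.42)&(w[...,0]<.70)&(abs(w[...,1]+.22)<.06)&(w[...,2]>.07)&(w[...,2]<.5)
z=w[...,2];X=w[...,0]
for x in np.arange(.42,.70,.02):
    m=q&(abs(X-x)<.01)
    if m.any(): print(round(x,2),m.sum(),np.round([z[m].min(),np.median(z[m]),z[m].max(),np.median(w[...,1][m])],3))
p2,d,w=cloud('top')
save('lift',np.vstack([p[60:360,200:520],p2[120:280,210:530]]))
E
```

```text
time_s: 4.55
eef_pos: [0.4749, -0.218, 0.2996]
tcp_rot: [0.001, 1.0, 0.001, 0.002]
contact_force: [0.8, -0.5, -2.5]
gripper_width: 0.146
grasp_force: 58.4
0.44 93 [ 0.296  0.461  0.5   -0.204]
0.46 279 [ 0.293  0.4    0.498 -0.195]
0.48 204 [ 0.295  0.415  0.5   -0.181]
0.5 89 [ 0.294  0.445  0.499 -0.193]
0.52 28 [ 0.293  0.308  0.497 -0.211]
0.54 31 [ 0.296  0.307  0.318 -0.211]
0.56 26 [ 0.292  0.309  0.318 -0.211]
0.58 26 [ 0.296  0.306  0.318 -0.212]
0.6 24 [ 0.294  0.308  0.318 -0.211]
0.62 53 [ 0.293  0.311  0.318 -0.21 ]
0.64 30 [ 0.297  0.315  0.319 -0.186]
```

View pics/lift.png

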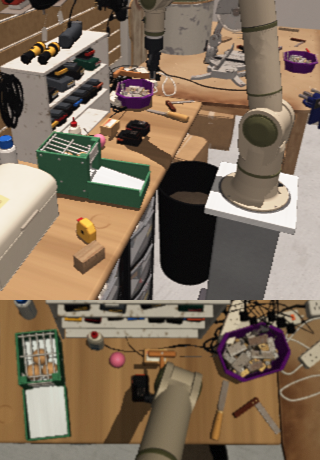

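```bash
python3 -m handwheel '[0,-0.5,0,0,0,0, 0,-0.8,0,0,0,0, 0,-0.8,0,0,0,0, 0,-0.8,0,0,0,0, 0,-0.5,0,0,0,0, 0,0,0,0,0,-0.5, 0,0,0,0,0,-0.9, 0,0,0,0,0,-1, 0,0,0,0,0,-1, 0,0,0,0,0,-1, 0,0,0,0,0,-1, 0,0,0,0,0,-1, 0,0,0,0,0,-1, 0,0,0,0,0,-1, 0,0,0,0,0,-1, 0,0,0,0,0,-1, 0,0,0,0,0,-1, 0,0,0,0,0,-0.6, 0,0,0,0,0,0]'
python3 - <<'E'
from h import *
p,d,w=cloud('wrist'); save('wf',p); np.save('wf.npy',w)
s=arm.read_state();print(s['eef_pos'],s['qpos']); print(R.from_quat(np.roll(s['tcp_rot'],-1)).as_matrix()[:,0])
p,d,w=cloud('top'); save('top2',p); np.save('top2.npy',w)
z=w[...,2];X=w[...,0];Y=w[...,1]
# lip front top edge, tray walls tops
hsv=cv2.cvtColor(p,cv2.COLOR_RGB2HSV); g=(hsv[...,0]>50)&(hsv[...,0]<90)&(hsv[...,1]>90)
for x in np.arange(.38,.56,.02):
    m=g&(abs(X-x)<.01)&(z>.07)&(z<.1); L=m&(Y>.19); r=m&(Y<.19)&(Y>.08)
    print(round(x,2), L.sum(),np.round(np.median(Y[L]),4) if L.any() else '', r.sum(), np.round(np.median(Y[r]),4) if r.any() else '')
m=g&(z>.05)&(z<.066)&(X<.41)&(Y>.08)&(Y<.3); print(m.sum(),np.polyfit(Y[m],X[m],1),X[m].mean(),Y[m].mean())
m=g&(z>.165)&(z<.195)&(Y>.08)&(Y<.3); print('head',cv2.minAreaRect(np.stack([X[m],Y[m]],1).astype(np.float32)))
m=(hsv[...,0]<20)&(hsv[...,1]>90)&(z>.08)&(z<.15)&(Y>.12)&(Y<.27)&(X>.55)&(X<.72)
for i in range(3):pass
P=np.stack([X[m],Y[m],z[m]],1); print(len(P)); km=cv2.kmeans(P[:,:2].astype(np.float32),3,None,(3,50,1e-4),10,2); print(km[2])
E
```

```text
time_s: 6.55
eef_pos: [0.4731, -0.0478, 0.2949]
tcp_rot: [-0.001, 0.668, 0.744, -0.001]
contact_force: [0.4, 0.1, -1.5]
gripper_width: 0.148
grasp_force: 58.6
[ 0.47319814 -0.04783126  0.29507785] [ 0.22077215  0.23464617 -0.29250609  2.06072671  0.08793263  0.86009885
 -0.01681267]
[-1.04749896e-01  9.94498429e-01  5.78403157e-04]
0.38 12 0.2538 5 0.0971
0.4 9 0.2553 10 0.1005
0.42 11 0.2582 5 0.1015
0.44 10 0.2589 10 0.1039
0.46 9 0.2632 9 0.1063
0.48 12 0.2646 1 0.1062
0.5 5 0.267 5 0.1111
0.52 10 0.27 8 0.1116
0.54 9 0.2721 6 0.1149
0.56 4 0.254 9 0.1218
58 [-0.05553991  0.37916053] 0.36910935533469585 0.1809721337997305
head ((0.6496707201004028, 0.20622095465660095), (0.19028013944625854, 0.1525471806526184), 6.664355278015137)
322
[[0.6587365  0.2094222 ]
 [0.6096562  0.23193032]
 [0.6177312  0.17365862]]
```

```bash
python3 -m handwheel '[0,0,0,0,0,-0.6, 0,0,0,0,0,-1, 0,0,0,0,0,-1, 0,0,0,0,0,-1, 0,0,0,0,0,-1, 0,0,0,0,0,-1, 0,0,0,0,0,-1, 0,0,0,0,0,-1, 0,0,0,0,0,-1, 0,0,0,0,0,-1, 0,0,0,0,0,-1, 0,0,0,0,0,-0.7, -0.5,0.13,0,0,0,0, -0.8,0.1,0,0,0,0, -0.8,0.1,0,0,0,0, 0,0,0,0,0,0, 0,0,0,0,0,0]'
python3 - <<'E'
from h import *
s=arm.read_state();print(s['qpos']); print(R.from_quat(np.roll(s['tcp_rot'],-1)).as_matrix())
E
```

```text
time_s: 8.35
eef_pos: [0.5764, -0.0188, 0.2951]
tcp_rot: [-0.001, -0.057, 0.998, 0.0]
contact_force: [-0.9, -0.1, -1.1]
gripper_width: 0.147
grasp_force: 58.7
[ 0.35468237  0.40562431 -0.58422065  1.84591419  0.26561149  0.97022616
  1.33972204]
[[-9.93605956e-01 -1.12887397e-01 -1.90769225e-03]
 [-1.12888990e-01  9.93607325e-01  7.48569450e-04]
 [ 1.81099294e-03  9.59140515e-04 -9.99997900e-01]]
```

```bash
python3 -m handwheel '[0,0,0.5,0,0,0, 0,0,0.8,0,0,0, 0,0,0.8,0,0,0, 0,0,0.8,0,0,0, 0,0,0.8,0,0,0, 0,0,0.8,0,0,0, 0,0,0.5,0,0,0, 0,0,0.3,0,0,0, 0,0,0.22,0,0,0, 0,0,0.2,0,0,0, 0,0,0,0,0,0, 0,0,0,0,0,0]' && python3 -m handwheel '[0,0,0,0,0,0, 0,0,0,0,0,0, 0,0,0,0,0,0, 0,0,0,0,0,0, 0,0,0,0,0,0, 0,0,0,0,0,0, 0.3,0,0,0,0,0, 0.5,0,0,0,0,0, 0.5,0,0,0,0,0, 0.5,0,0,0,0,0, 0.3,0,0,0,0,0, 0.2,0,0,0,0,0, 0,0,0,0,0,0, 0,0,0,0,0,0]' 1
python3 - <<'E'
from h import *
s=arm.read_state();print(s['qpos'])
p,d,w=cloud('wrist'); save('re',p)
z=w[...,2];X=w[...,0];Y=w[...,1]
for x in np.arange(.44,.62,.02):
    q=(z>.015)&(z<.032)&(abs(X-x)<.004)&(abs(Y+.02)<.04)
    if q.any(): print(round(x,3),q.sum(),np.round([Y[q].min(),Y[q].max(),Y[q].mean()],4))
q=(z>.012)&(z<.032)&(abs(Y+.02)<.025);print(X[q].max())
E
```

```text
time_s: 9.55
eef_pos: [0.5764, -0.0194, 0.0108]
tcp_rot: [0.0, -0.057, 0.998, -0.0]
contact_force: [0.7, 0.0, -0.8]
gripper_width: 0.141
grasp_force: 58.6
time_s: 10.95
eef_pos: [0.4631, -0.0322, 0.0103]
tcp_rot: [0.0, -0.057, 0.998, 0.0]
contact_force: [0.6, 0.0, 0.0]
gripper_width: 1.004
grasp_force: 0.0
[ 0.04457972  0.70275959 -0.14081688  2.33696625  0.71127568  0.13933877
  0.91555485]
0.44 457 [-0.0413 -0.027  -0.0343]
0.46 508 [-0.0394  0.0115 -0.0233]
0.48 344 [-0.0374 -0.0229 -0.03  ]
0.5 323 [-0.0347 -0.0204 -0.0276]
0.52 15 [-0.0327 -0.0192 -0.0283]
0.5187310703329518
```

```bash
python3 -m handwheel '[-0.2,0,0,0,0,0, -0.2,0,0,0,0,0, 0,0,0.08,0,0,0, 0,0,0,0,0,0, 0,0,0,0,0,0]' 1 && python3 -m handwheel '[0,0,0,0,0,0, 0,0,0,0,0,0, 0,0,0,0,0,0, 0,0,0,0,0,0, 0,0,0,0,0,0, 0,0,0,0,0,0, 0,0,0,0,0,0, 0,0,0,0,0,0, 0,0,-0.2,0,0,0, 0,0,-0.5,0,0,0, 0,0,-0.8,0,0,0, 0,0,-0.8,0,0,0, 0,0,-0.8,0,0,0, 0,0,-0.5,0,0,0, 0,0,-0.2,0,0,0, 0,0,0,0,0,0]' -1
python3 - <<'E'
from h import *
s=arm.read_state();print(s['qpos'])
p,d,w=cloud('top'); z=w[...,2];X=w[...,0];Y=w[...,1]
q=(z>.17)&(z<.24)&(abs(Y+.02)<.04)&(X>.5)&(X<.68); print(q.sum(),X[q].max(),Y[q&(X>.57)].mean(),z[q].mean())
E
```

```text
time_s: 11.5
eef_pos: [0.4816, -0.0303, 0.006]
tcp_rot: [-0.0, -0.057, 0.998, -0.0]
contact_force: [0.3, 0.5, -0.6]
gripper_width: 0.998
grasp_force: 0.0
time_s: 13.1
eef_pos: [0.4823, -0.0305, 0.1969]
tcp_rot: [0.001, -0.057, 0.998, -0.0]
contact_force: [0.2, 0.7, -2.2]
gripper_width: 0.146
grasp_force: 58.7
[ 0.39137606  0.41617868 -0.59662635  2.15212472  0.37497506  0.67188817
  1.22113053]
21 0.6083158764270379 -0.019225945035170187 0.2156233532874664
```

```bash
python3 -m handwheel '[0.16,0.4,0,0,0,0, 0.16,0.8,0,0,0,0, 0.17,0.8,0,0,0,0, 0.17,0.8,0,0,0,0, 0.17,0.8,0,0,0,0, 0.17,0.8,0,0,0,0, 0.16,0.5,0,0,0,0, 0,0,0,0,0,0, 0,0,0,0,0,0]'
python3 - <<'E'
from h import *
s=arm.read_state();print(s['qpos'])
p,d,w=cloud('wrist'); save('ap',p); np.save('ap.npy',w)
z=w[...,2];X=w[...,0];Y=w[...,1]
O=np.array([.556,.195]);e=np.array([.9936,.113]);n=np.array([-.113,.9936])
fx=(X-O[0])*e[0]+(Y-O[1])*e[1]; fy=(X-O[0])*n[0]+(Y-O[1])*n[1]
hsv=cv2.cvtColor(p,cv2.COLOR_RGB2HSV); g=(hsv[...,0]>50)&(hsv[...,0]<90)&(hsv[...,1]>90)
for x in np.arange(-.16,.04,.02):
    m=g&(abs(fx-x)<.01)&(z>.078)&(z<.095)
    for k in (m&(fy>0),m&(fy<0)): print(round(x,2),k.sum(),np.round([fy[k].min(),fy[k].max(),z[k].max()],4) if k.any() else '',end=' | ')
    print()
m=g&(z>.165)&(z<.195)&(abs(fy)<.09); print('head',m.sum(),np.percentile(fx[m],[1,5,50,99]) if m.any() else '',fy[m].min() if m.any() else '',fy[m].max() if m.any() else '')
t=(abs(fy-.03)<.02)&(z>.185)&(z<.225); print('stick tip fx',np.percentile(fx[t],[1,99]), fy[t].mean())
E
```

```text
time_s: 14.05
eef_pos: [0.3956, 0.2066, 0.1948]
tcp_rot: [-0.001, -0.058, 0.998, -0.001]
contact_force: [0.4, -0.3, -0.6]
gripper_width: 0.151
grasp_force: 58.8
[-0.13595306  0.38255993 -0.61721399  2.22544063  0.37141558  0.63538536
  0.66436043]
-0.16 0  | -0.16 53 [-0.074  -0.0711  0.0856] | 
-0.14 0  | -0.14 19 [-0.0736 -0.0718  0.0855] | 
-0.12 0  | -0.12 1 [-0.0731 -0.0731  0.0844] | 
-0.1 0  | -0.1 0  | 
-0.08 10 [0.0799 0.0829 0.085 ] | -0.08 27 [-0.0739 -0.0718  0.0857] | 
-0.06 3 [0.0828 0.0829 0.0845] | -0.06 44 [-0.0745 -0.0712  0.0856] | 
-0.04 0  | -0.04 0  | 
-0.02 0  | -0.02 0  | 
-0.0 28 [0.0491 0.0513 0.0944] | -0.0 2 [-0.0754 -0.0746  0.0851] | 
0.02 0  | 0.02 0  | 
head 0   
stick tip fx [-0.22869541 -0.11151437] 0.029942532857595006
```

View pics/ap.png

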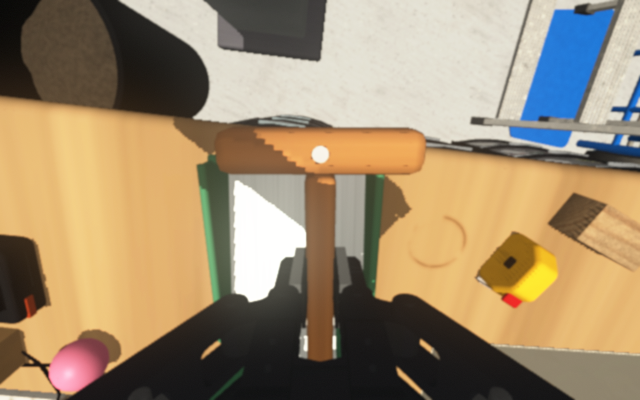

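```bash
python3 -m handwheel '[0,0.06,0.3,0,0,0, 0,0,0.5,0,0,0, 0,0,0.5,0,0,0, 0,0,0.4,0,0,0, 0,0,0.24,0,0,0, 0,0,0,0,0,0, 0,0,0,0,0,0]'
python3 - <<'E'
from h import *
s=arm.read_state();print(s['qpos'])
p,d,w=cloud('side'); p2,_,w2=cloud('top')
a=cv2.resize(p[160:290,220:370],None,fx=4,fy=4); b=cv2.resize(p2[140:270,215:295],None,fx=4,fy=4)
save('low',cv2.resize(np.hstack([a,b[:,:]]),(736,416)))
E
```

```text
time_s: 14.8
eef_pos: [0.3962, 0.2087, 0.099]
tcp_rot: [-0.001, -0.056, 0.998, -0.0]
contact_force: [0.0, 0.6, -0.9]
gripper_width: 0.152
grasp_force: 58.8
[-0.30033981  0.5359387  -0.43319778  2.3160256   0.59194389  0.39445223
  0.44892575]
```

View pics/low.png

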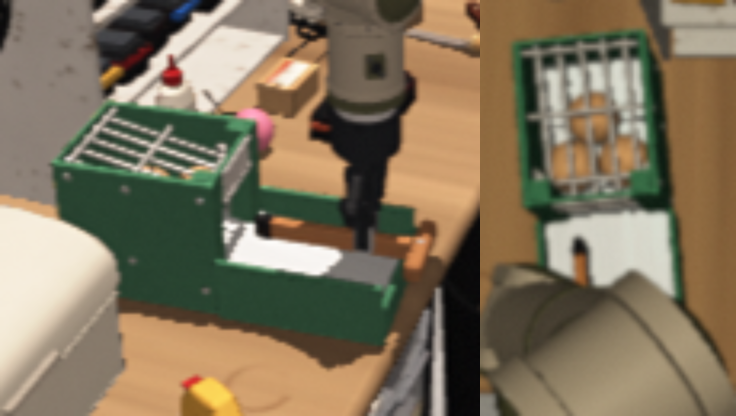

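```bash
python3 -m handwheel '[-0.2,0,0,0,0,0, -0.4,0,0,0,0,0, -0.4,0,0,0,0,0, -0.2,0,0,0,0,0, -0.1,0,0,0,0,0, -0.1,0,0,0,0,0, -0.1,0,0,0,0,0, -0.1,0,0,0,0,0, -0.1,0,0,0,0,0, -0.1,0,0,0,0,0, 0,0,0,0,0,0, 0,0,0,0,0,0]'
python3 - <<'E'
from h import *
s=arm.read_state();print(s['qpos'])
p,d,w=cloud('side'); p2,_,w2=cloud('top')
a=cv2.resize(p[160:290,220:370],None,fx=4,fy=4); b=cv2.resize(p2[140:270,215:295],None,fx=4,fy=4)
save('in1',cv2.resize(np.hstack([a,b[:,:]]),(736,416)))
E
```

```text
time_s: 16.1
eef_pos: [0.4856, 0.22, 0.0992]
tcp_rot: [0.0, -0.057, 0.998, 0.0]
contact_force: [-0.4, -0.2, -2.0]
gripper_width: 0.143
grasp_force: 58.8
[-0.19716055  0.60769357 -0.48210094  2.12776078  0.55223457  0.5286105
  0.59296806]
```

View pics/in1.png

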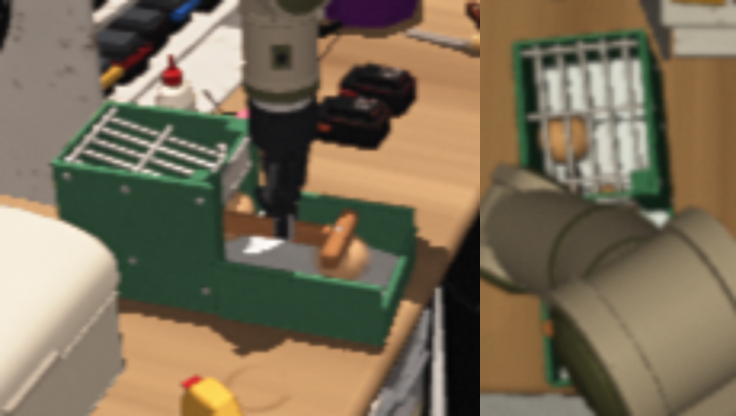

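One ball is out, a second is passing through the mouth, and the third is held back by the stick. I'll wait for the second one.

```bash
python3 -m handwheel '[0,0,0,0,0,0, 0,0,0,0,0,0, 0,0,0,0,0,0, 0,0,0,0,0,0, 0,0,0,0,0,0, 0,0,0,0,0,0, 0,0,0,0,0,0, 0,0,0,0,0,0, 0,0,0,0,0,0, 0,0,0,0,0,0]'
python3 - <<'E'
from h import *
p,d,w=cloud('side'); p2,_,w2=cloud('top'); p3,_,_=cloud('wrist')
a=cv2.resize(p[160:290,220:370],None,fx=3,fy=3); b=cv2.resize(p2[140:270,215:295],(240,390))
save('in2',np.vstack([np.hstack([a,b]),cv2.resize(p3[180:380,150:500],(690,200))])[:600])
E
```

```text
time_s: 17.2
eef_pos: [0.4856, 0.2199, 0.0993]
tcp_rot: [-0.0, -0.057, 0.998, -0.0]
contact_force: [-0.7, -1.0, -1.4]
gripper_width: 0.143
grasp_force: 58.8
```

View pics/in2.png

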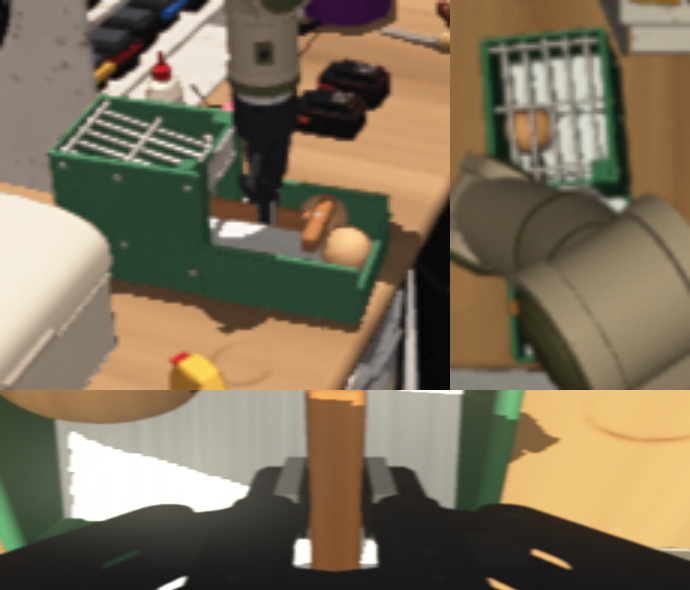

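Two balls are at the lip and the third is held by the tip. Now I withdraw and raise the stick.

```bash
python3 -m handwheel '[0.2,0,0,0,0,0, 0.3,0,0,0,0,0, 0.3,0,0,0,0,0, 0.3,0,0,0,0,0, 0.3,0,0,0,0,0, 0.2,0,0,0,0,0, 0.15,0,0,0,0,0, 0,0,0,0,0,0, 0,0,-0.2,0,0,0, 0,0,-0.4,0,0,0, 0,0,-0.5,0,0,0, 0,0,-0.5,0,0,0, 0,0,-0.4,0,0,0, 0,0,0,0,0,0, 0,0,0,0,0,0, 0,0,0,0,0,0, 0,0,0,0,0,0, 0,0,0,0,0,0]'
python3 - <<'E'
from h import *
s=arm.read_state();print(s['qpos'])
p,d,w=cloud('side'); p2,_,w2=cloud('top'); p3,_,_=cloud('wrist')
a=cv2.resize(p[160:290,220:370],None,fx=3,fy=3); b=cv2.resize(p2[140:270,215:295],(240,390))
save('in3',np.vstack([np.hstack([a,b]),cv2.resize(p3[180:380,150:500],(690,200))])[:600])
E
```

```text
time_s: 19.15
eef_pos: [0.3983, 0.2099, 0.1986]
tcp_rot: [-0.001, -0.057, 0.998, -0.0]
contact_force: [-0.1, -1.0, -1.8]
gripper_width: 0.148
grasp_force: 58.8
[-0.12669583  0.38280384 -0.63289778  2.21375318  0.37318098  0.64922403
  0.65830843]
```

View pics/in3.png

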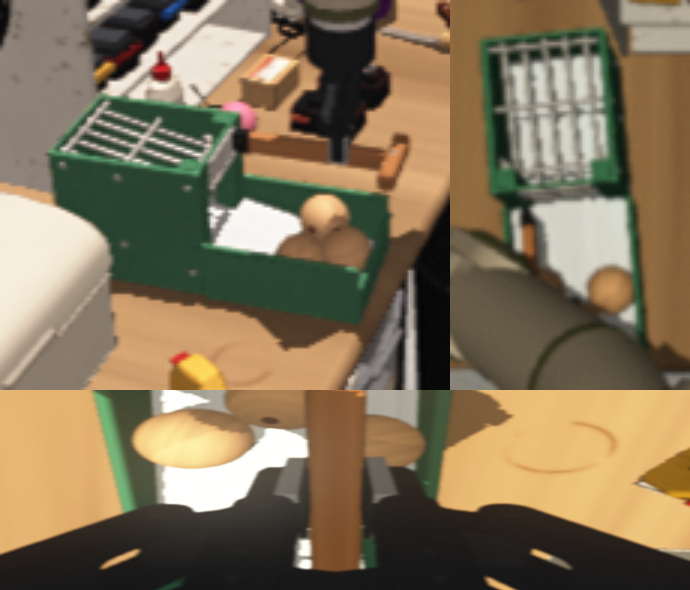

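```bash
python3 -m handwheel '[-0.16,-0.5,0,0,0,0, -0.16,-0.8,0,0,0,0, -0.17,-0.8,0,0,0,0, -0.17,-0.8,0,0,0,0, -0.17,-0.8,0,0,0,0, -0.17,-0.8,0,0,0,0, -0.13,-0.46,0,0,0,0, 0,0,0,0,0,0, 0,0,0.5,0,0,0, 0,0,0.8,0,0,0, 0,0,0.8,0,0,0, 0,0,0.8,0,0,0, 0,0,0.5,0,0,0, 0,0,0.2,0,0,0, 0,0,0.1,0,0,0, 0,0,0,0,0,0, 0,0,0,0,0,0]'
```

```text
time_s: 21.0
eef_pos: [0.4833, -0.0296, 0.0148]
tcp_rot: [0.0, -0.057, 0.998, 0.0]
contact_force: [0.5, 0.8, -0.8]
gripper_width: 0.151
grasp_force: 58.8
```

```bash
python3 -m handwheel '[0,0,0.08,0,0,0, 0,0,0.07,0,0,0, 0,0,0,0,0,0, 0,0,0,0,0,0]' && python3 -m handwheel '[0,0,0,0,0,0, 0,0,0,0,0,0, 0,0,0,0,0,0, 0,0,0,0,0,0, 0,0,0,0,0,0, 0,0,0,0,0,0, 0,0,-0.2,0,0,0, 0,0,-0.5,0,0,0, 0,0,-0.8,0,0,0, 0,0,-0.8,0,0,0, 0,0,-0.8,0,0,0, 0,0,-0.8,0,0,0, 0,-0.8,0,0,0,0, 0,-0.8,0,0,0,0, 0,-0.8,0,0,0,0, 0,-0.8,0,0,0,0, 0,0,0,0,0,0, 0,0,0,0,0,0]' 1
python3 - <<'E'
from h import *
w0=np.load('top.npy')
p,d,w=cloud('top'); hsv=cv2.cvtColor(p,cv2.COLOR_RGB2HSV); z=w[...,2];X=w[...,0];Y=w[...,1]
O=np.array([.557,.198]);e=np.array([.9936,.113]);n=np.array([-.113,.9936])
fx=(X-O[0])*e[0]+(Y-O[1])*e[1]; fy=(X-O[0])*n[0]+(Y-O[1])*n[1]
m=(z>.045)&(abs(fy)<.066)&(fx>-.18)&(fx<-.005); P=np.stack([fx[m],fy[m],z[m]],1)
for i in range(3):
    k=P[P[:,2].argmax()]; near=np.hypot(*(P[:,:2]-k[:2]).T)<.033; print('ball top',k,near.sum()); P=P[~near]
    if not len(P): break
print('store', (m*0+((fx>.0)&(fx<.17)&(abs(fy)<.06)&(hsv[...,0]<20)&(hsv[...,1]>90)&(z<.15)&(z>.07))).sum())
q=(z>.012)&(z<.04)&(X>.38)&(X<.63)&(abs(Y+.02)<.07); print('stick',q.sum(),np.median(z[q]),z[q].max(),X[q].min(),X[q].max())
save('end',p[120:290,130:510])
E
```

```text
time_s: 21.4
eef_pos: [0.483, -0.0301, 0.0068]
tcp_rot: [0.0, -0.057, 0.998, -0.0]
contact_force: [-0.5, -0.4, -1.4]
gripper_width: 0.147
grasp_force: 58.8
time_s: 23.2
eef_pos: [0.5007, -0.1897, 0.2015]
tcp_rot: [-0.0, -0.056, 0.998, 0.0]
contact_force: [-0.3, 0.6, 0.2]
gripper_width: 1.0
grasp_force: 0.0
ball top [-0.10501314  0.04715724  0.09713317] 183
ball top [-0.11902492 -0.05075208  0.09424411] 176
ball top [-0.14654351 -0.00316766  0.08698678] 196
store 0
stick 291 0.022456156265531046 0.036357073456691584 0.40985361175357543 0.6297895467466285
```

View pics/end.png

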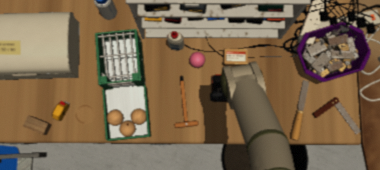

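The final image shows all three balls flat in the tray, near (127,120). The stick lies flat at (183,105), and the store is empty. The gripper is clear and the bystanders haven't moved.

```bash
python3 -m handwheel '[0,0,0,0,0,0, 0,0,0,0,0,0, 0,0,0,0,0,0, 0,0,0,0,0,0, 0,0,0,0,0,0]' >/dev/null; python3 -c "from rig import arm; print(arm.hand_in())"
```

```text
the job is handed in; nothing more can be done
None
```

I handed the job in at about 24 s of robot time: the feeder is unjammed with all three balls in the pick tray, the push stick lies flat on the bench, and the last top view shows the other items where they stood; the hand-in returned no verdict.

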